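# Reject the knotty rail, then lift the clear one for sighting

## Task

Two wooden rails lie on the bearer stand. Drop the knotty one with the red cross into the red reject crate so that it lies wholly inside, and after that lift the clear one off the stand without tipping it, and finish while still holding it in the gripper, level and still, about 12 cm above where it lay, touching nothing else. Leave the other things on the bench where they are.

Things in the scene. Friction and masses are not known exactly. Their poses are not given: they have to be found in the camera images.
- clear_rail: The good rail: plain pale wood bar 240 x 42 x 24 mm, a steel plate (44 x 36 x 3 mm, centre 94 mm from mid-length) on the top face at one end; no knot, no cross. Starts flat on the stand, underside 70 mm above the table. Origin: centre of its underside; x along it towards the plated end, z up. Weighs 0.1 to 0.2 kg; held away from its balance point it tends to tip.
- clear_rail_balance (a point): The balance point of the clear rail: on its centre line, 24 mm from mid-length towards the plate, at half thickness (12 mm above its underside).
- knotty_rail: The reject: same bar, size, plate, weight, origin and axes as the clear rail, but with a dark round knot (26 mm) and a red cross on the top face of its plain half. Starts beside the clear rail on the stand, parallel within some degrees, 110 mm apart centre to centre, on either side of it.
- knotty_rail_balance (a point): The balance point of the knotty rail, 24 mm from mid-length towards the plate, at half thickness.
- knotty_plate_end (a point): Middle of the knotty rail's plated end, 116 mm from mid-length, at half thickness.
- knotty_plain_end (a point): Middle of the knotty rail's plain end, 116 mm from mid-length the other way, at half thickness.
- stand: Fixed bearer stand: plywood base 220 x 210 x 12 mm with two dark wooden bearers along y (24 mm wide, 210 long, tops 70 mm above the table), centred 85 mm either side of its middle in x. The rails lie across both, along the stand's x, 55 mm either side of its middle. 58 mm of free height under the rails. Origin: centre of the underside.
- crate: Fixed reject crate, open-topped, slatted, painted red: 330 mm along its x, 220 mm along its y, 120 mm high; walls 8 mm, floor 8 mm thick, a 14 mm square post in each inner corner. Origin: centre of the underside. A short offcut, 20 mm high, already lies in it.
- glue: Bystander: white glue bottle, 60 mm in diameter, 170 mm high; origin under its centre.
- hammer: Bystander: hammer with a wooden handle lying on the table beyond the stand; origin under its middle.
- tape_measure: Bystander: yellow tape measure, 70 x 40 x 65 mm; origin under its centre.
- sanding_block: Bystander: cork sanding block, 110 x 65 x 28 mm; origin under its centre.
- mug: Bystander: blue mug, 80 mm in diameter, 90 mm high; origin under its centre.
Not all that is in view belongs to the job. What is shaped like the knotty_rail but purple is not meant. Leave any blue look-alike of the clear_rail alone.

How it is judged:
On the way, in this order (a step that is already met when the one before it is completed fails the run):
1. the knotty rail lies wholly inside the crate, released, while the clear rail is still on the stand (x of knotty_plate_end in the frame of crate between -0.157 and 0.157 m and y of knotty_plate_end in the frame of crate between -0.102 and 0.102 m and z of each of knotty_plate_end, knotty_plain_end in the frame of crate below 0.105 m and x of knotty_plain_end in the frame of crate between -0.157 and 0.157 m and y of knotty_plain_end in the frame of crate between -0.102 and 0.102 m and contact force between knotty_rail and the fingers below 0.1 N and linear speed of knotty_rail below 0.05 m/s and height (world z) of clear_rail below 0.085 m and contact force between clear_rail and stand above 0.3 N), for 0.2 s.
2. the clear rail is lifted off the stand, held in the fingers, level (height (world z) of clear_rail above 0.12 m and contact force between clear_rail and stand below 0.1 N and contact force between clear_rail and the fingers above 2 N and angle between clear_rail's own z axis and vertical below 0.2 rad), for 0.2 s.
At the end, for the whole second after the job is handed in: Clear rail in the fingers, underside over 160 mm above the table, within 0.12 rad of level, slower than 0.03 m/s and 0.15 rad/s, not touching stand, crate, glue or other rail; knotty rail released and at rest, both ends inside the crate's walls and below its rim (contact force between clear_rail and glue below 0.2 N and height (world z) of clear_rail above 0.16 m and angle between clear_rail's own z axis and vertical below 0.12 rad and linear speed of clear_rail below 0.03 m/s and angular speed of clear_rail below 0.15 rad/s and contact force between clear_rail and the fingers above 2 N and contact force between clear_rail and stand below 0.2 N and contact force between clear_rail and crate below 0.2 N and contact force between clear_rail and knotty_rail below 0.2 N and x of knotty_plate_end in the frame of crate between -0.157 and 0.157 m and y of knotty_plate_end in the frame of crate between -0.102 and 0.102 m and z of each of knotty_plate_end, knotty_plain_end in the frame of crate below 0.105 m and x of knotty_plain_end in the frame of crate between -0.157 and 0.157 m and y of knotty_plain_end in the frame of crate between -0.102 and 0.102 m and contact force between knotty_rail and the fingers below 0.1 N and linear speed of knotty_rail below 0.05 m/s); the arm keeps its last pose, push and grip.
It fails at once if the clear rail is tipped more than 23 degrees (angle between clear_rail's own z axis and vertical above 0.4 rad).
It fails at once if another thing on the bench (glue bottle, hammer, tape measure, sanding block or mug) is moved more than 4 cm (distance of any of glue, hammer, tape_measure, sanding_block, mug from where it was at the start of the episode above 0.04 m).
It also fails if it takes over 54 s, if anything falls off the work surface, if the arm or the gripper's body presses on something with over 40 N, if the wrist force passes 120 N, or if a joint passes its speed limit or range.

## Robot

A 6-joint arm with a two-finger parallel gripper is mounted at the origin on the work surface. World frame = base frame: x ahead of the robot, y to its left, z up, the work surface at z = 0. Lengths are in m, angles in rad, forces in N, time in s.
With the tool pointing down it reaches from about 0.35 to 0.725 m from the base axis. Payload 4.3 kg.
Tool frame: the origin (TCP) lies midway between the tips of the shut fingers; the grasp point (between the pads) lies 19 mm behind it; z points along the fingers, y is the line along which they close (so a half turn about z gives the same grasp; the last joint's range is limited). The gripper opens to 85 mm and grips with 20 to 120 N. Pads are 22 mm wide; open, the fingers measure 114 mm over their backs; the gripper's body (76 mm by 85 mm) begins 54 mm behind the grasp point. The pads swing forward as they close: fully open they stand 13 mm farther back than shut.
Start: joints at [1.133, 0.377, 0.081, 1.274, 0, 1.46], TCP at [0.185, 0.544, 0.231] pointing down, gripper open.
Joint ranges: [-2.72, 2.72], [-0.84, 1.66], [-1.02, 1.22], [-1.77, 2.12], [-1.37, 1.28], [-3.14, 3.14]. Speed limits (rad/s): [2.57, 2.57, 3.14, 3.14, 3.14, 3.14].

## Interface

Orientations are given as a rotation vector (axis times angle).
In Python, from bench import bot gives the robot as it stands.
- The arm moves only by the tool step_arm, never from a script. Its argument "series" is a list of rows, each an object of numbers: "ax", "ay", "az": the turn, a rotation vector about the tool's x, y, z in rad; "tx", "ty", "tz": the shift along the tool's x, y, z in m; "grip": the closure, from -1 (fully open) to 1 (shut). In form: [{"ax": .., "ay": .., "az": .., "tx": .., "ty": .., "tz": .., "grip": ..}, ...]. A call has exactly 5 rows; each row is the pose to reach, as a shift and turn from the pose commanded when the call began, along the tool's axes at that moment; what a row does not reach only later rows make up. A row lasts 1/10 s, in which the tool goes at most 50 mm and 8.59 degrees, less where a joint would pass 70% of its speed; a pose out of reach is approached as far as the arm can. A call with a gripper value outside its range is refused whole. The fingers move at their own pace and stop on an object; the grip force is fixed at half the most. Time passes only in rows, so rows that repeat a pose let the fingers close, or fill a call up. It gives the time, the measured TCP pose, the force, the opening and the grip force at its end, in the units of the state.
- bot.get_obs(): the state, without advancing time (a new reading comes with each control period).
- bot.grab_frame(name): name is "scene" or "top" or "wrist"; returns a dict with "img" (400x640x3 uint8, blue, green, red), "intrinsics" (3x3 intrinsics, pixels), "k1" (the pictures are not rectified: a ray, as slopes to the right and down, at radius r is drawn at 1 + k1 r^2 times it, then the intrinsics apply), "xyz" and "rotation" of the camera in the world; the wrist camera has in their place "mount" (4x4, takes a point from camera to tool coordinates, whose origin is the TCP and whose axes are the flange's). Camera axes: x right, y down, z forward; pixel columns grow to the right and rows downward; lengths in m; the calibration is good to about 2 mm. A picture is of the moment at which its call begins: read the wrist's pose just before it. There is no depth.
- bot.hand_in(): hands the job in; it is judged then, once.
The state is a dict: "t": time; "q": joint angles; "qd": joint speeds; "effort": joint torques, N m; "eef_pos": TCP position; "orientation": TCP orientation; "ft_force": force on the tool from outside, world axes, zero at the start; "wrist_torque": the same for the moment, N m; "opening": finger opening in m; "grasp_force": force on a finger pad.
Only numpy, scipy, OpenCV 4.12 (cv2) and the standard library are available. Lean on these libraries where they do the work, as an engineer would, in place of code of your own. Each camera call takes 0.05 s, during which the arm holds its last target. There are 200 camera calls.

## Working session

There is one attempt and no reset: what is moved stays moved. The work goes in short steps, Python scripts to look and compute and a tool call to move; the robot and the scene stay as the last step left them, time stands still between calls to the robot, and variables do not carry over. Pictures are saved under pics/ and viewed, at most 10 in all, crops included, and the job is handed in when it is done.

Besides the shell and the picture viewer there is one more tool, called after "Request:" in YAML: its name, and indented under it one key for each argument. step_arm: Moves the arm, as the interface text tells. Its arguments: {"type":"object","properties":{"series":{"type":"array"}},"required":["series"]}

```bash
mkdir -p pics; ls; python3 - <<'E'
from bench import bot
import cv2,pickle
o=bot.get_obs();print(o)
d={}
for n in("scene","top"):
    f=bot.grab_frame(n);d[n]=f;cv2.imwrite(f"pics/{n}0.png",f["img"]);print({k:v for k,v in f.items() if k!="img"})
pickle.dump(d,open("f0.pkl","wb"))
E
```

```text
pics
{'t': 0.0, 'q': array([ 1.13269514e+00,  3.78067125e-01,  7.96329690e-02,  1.27442823e+00,
       -2.62636781e-05,  1.46047103e+00]), 'qd': array([ 2.59365122e-04,  7.62535264e-05,  9.96571223e-04,  1.00116028e-03,
       -6.99640235e-04, -5.01397819e-04]), 'effort': array([ 9.28468544e-04, -4.63606560e+01,  2.69871533e+01,  2.09644058e-02,
        7.48966755e-07,  5.39347511e-06]), 'eef_pos': array([0.18484564, 0.54377453, 0.23036132]), 'orientation': array([-0.51247997, -3.09896801,  0.00313475]), 'ft_force': array([0.64586743, 0.21565712, 0.53500246]), 'wrist_torque': array([ 0.00074648, -0.00915553, -0.01241693]), 'grasp_force': 0.0, 'opening': 0.0851974104518713}
{'intrinsics': array([[376.90758942,   0.        , 320.37703543],
       [  0.        , 376.90758942, 201.66949324],
       [  0.        ,   0.        ,   1.        ]]), 'k1': -0.0859077312289817, 'xyz': array([1.37723898, 0.54463003, 0.90512877]), 'rotation': array([-1.24111308, -2.16024118,  1.04391041])}
{'intrinsics': array([[429.89956147,   0.        , 324.32742898],
       [  0.        , 429.89956147, 207.07328149],
       [  0.        ,   0.        ,   1.        ]]), 'k1': -0.09117140273090212, 'xyz': array([0.32452819, 0.0350297 , 1.51706832]), 'rotation': array([-2.142749  ,  2.20083914, -0.10996827])}
```

View pics/top0.png

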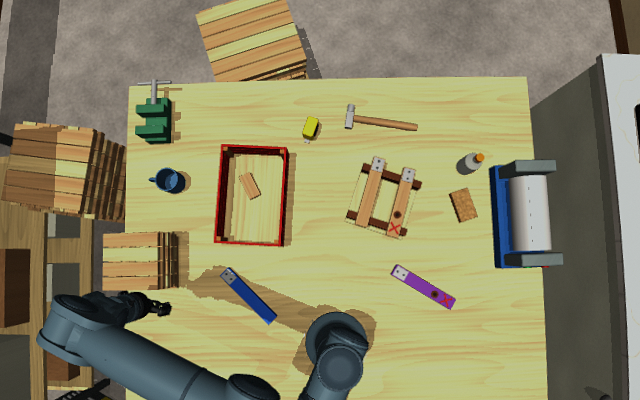

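View pics/scene0.png

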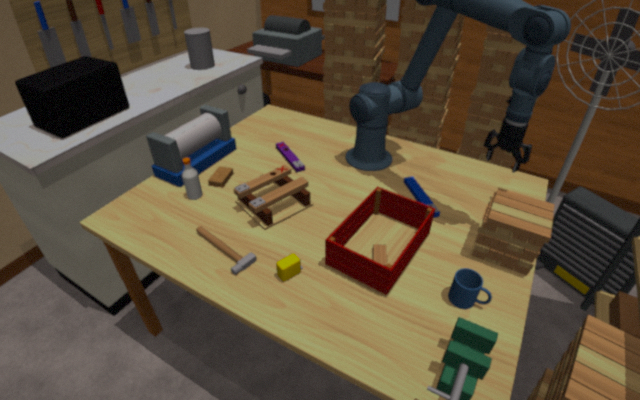

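The top view shows four bar-like things. On the stand are the right bar at (402,202), with a dark knot and red cross, and the plain left bar at (371,190). Off the stand are a purple bar at (423,286) and a blue bar at (247,294), both decoys. The right bar on the stand fits the knotty rail and the left one the clear rail. The crate is at (252,195). I'll confirm in an enlarged crop.

```bash
python3 - <<'E'
import cv2,pickle
d=pickle.load(open("f0.pkl","rb"))
im=d["top"]["img"]
c=cv2.resize(im[140:255,335:435],None,fx=5,fy=5,interpolation=cv2.INTER_CUBIC);cv2.imwrite("pics/c1.png",c)
c=cv2.resize(im[135:255,205:305],None,fx=4,fy=4,interpolation=cv2.INTER_CUBIC);cv2.imwrite("pics/c2.png",c)
E
```

```text
(no output)
```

View pics/c1.png

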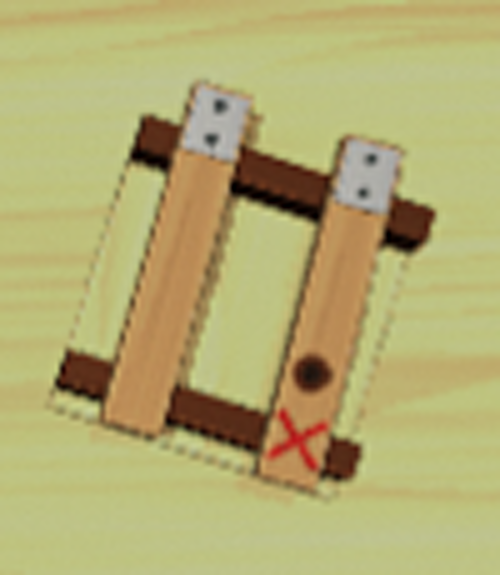

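View pics/c2.png

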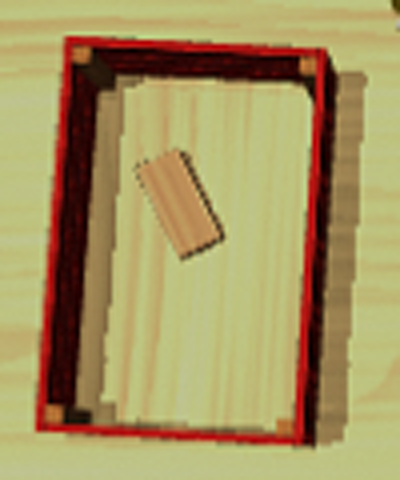

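The crop confirms it: the right bar has the knot at (310,372) and the cross at (298,440), so it is the knotty rail. The left bar has only the plate, so it is the clear one. Next I'll locate both rails and the crate.

```bash
cat > h.py <<'E'
import numpy as np,cv2
from scipy.spatial.transform import Rotation as R
def ray(f,uv,M=None):
    """pixels -> world points on plane z via ray"""
    K=f["intrinsics"];k=f["k1"];uv=np.atleast_2d(np.array(uv,float))
    n=cv2.undistortPoints(uv[:,None],K,np.array([k,0,0,0.]))[:,0]
    return np.c_[n,np.ones(len(n))]
def plane(f,uv,z,P=None):
    r=ray(f,uv)
    if P is None: Rm=R.from_rotvec(f["rotation"]).as_matrix();c=np.array(f["xyz"])
    else: Rm,c=P
    d=r@Rm.T
    return c+d*((z-c[2])/d[:,2])[:,None]
E
python3 - <<'E'
import pickle;from h import *
np.set_printoptions(precision=4,suppress=True)
f=pickle.load(open("f0.pkl","rb"))["top"]
g=lambda c,s,o:(np.array(c)+.5)/s-.5+np.array(o)
for n,c in dict(clear=[(192,82),(255,97),(160,437),(103,425)],knotty=[(345,137),(403,150),(317,488),(258,473)]).items():
    p=plane(f,g(c,5,(335,140)),.094)[:,:2]
    a,b=(p[0]+p[1])/2,(p[2]+p[3])/2;d=a-b
    u=d/np.linalg.norm(d)
    print(n,p.tolist(),"len",np.linalg.norm(d),"mid",(a+b)/2,"yaw",np.arctan2(u[1],u[0]),"bal",(a+b)/2+.024*u)
p=plane(f,g([(66,38),(328,50),(302,442),(38,430)],4,(205,135)),.12)[:,:2]
d=p[0]+p[1]-p[2]-p[3];print("crate",p,p.mean(0),np.arctan2(d[1],d[0]),np.linalg.norm(d)/2,np.linalg.norm(p[0]-p[1]))
p=plane(f,g([(160,205)],4,(205,135)),.028);print(p)
E
```

```text
clear [[0.6340915139988608, -0.13929671043880737], [0.6227682004708568, -0.1815085036660753], [0.39522741787764504, -0.10875953776046457], [0.40422445101113375, -0.07120060671027786]] len 0.23930068472490926 mid [ 0.5141 -0.1252] yaw -0.2987070097755765 bal [ 0.537  -0.1323]
knotty [[0.5939143056119549, -0.24125957791811614], [0.5841040279097097, -0.28022062276009285], [0.3585026863176979, -0.21186125953941143], [0.3695564416465987, -0.17298601977871997]] len 0.23512328780089345 mid [ 0.4765 -0.2266] yaw -0.2948077601797677 bal [ 0.4995 -0.2336]
crate [[0.683  0.3683]
 [0.666  0.1494]
 [0.3426 0.1762]
 [0.3576 0.3919]] [0.5123 0.2715] -0.07754756088837571 0.32536556729420585 0.21957002688873745
[[0.554  0.3069 0.028 ]]
```

Request:
step_arm:
  series:
    - {"ax": 0,"ay": 0,"az": 0,"tx": -0.043,"ty": -0.025,"tz": 0,"grip": -1}
    - {"ax": 0,"ay": 0,"az": 0,"tx": -0.086,"ty": -0.05,"tz": 0,"grip": -1}
    - {"ax": 0,"ay": 0,"az": 0,"tx": -0.129,"ty": -0.075,"tz": 0,"grip": -1}
    - {"ax": 0,"ay": 0,"az": 0,"tx": -0.172,"ty": -0.1,"tz": 0,"grip": -1}
    - {"ax": 0,"ay": 0,"az": 0,"tx": -0.215,"ty": -0.125,"tz": 0,"grip": -1}

```text
t: 0.6
eef_pos: [0.3491, 0.3551, 0.231]
orientation: [-0.512, -3.099, 0.001]
ft_force: [0.4, 0.9, -0.3]
opening: 0.0855
grasp_force: 0.0
```

Tracking is accurate.

Request:
step_arm:
  series:
    - {"ax": 0,"ay": 0,"az": 0,"tx": -0.038,"ty": -0.03,"tz": 0,"grip": -1}
    - {"ax": 0,"ay": 0,"az": 0,"tx": -0.076,"ty": -0.06,"tz": 0,"grip": -1}
    - {"ax": 0,"ay": 0,"az": 0,"tx": -0.114,"ty": -0.09,"tz": 0,"grip": -1}
    - {"ax": 0,"ay": 0,"az": 0,"tx": -0.152,"ty": -0.12,"tz": 0,"grip": -1}
    - {"ax": 0,"ay": 0,"az": 0,"tx": -0.19,"ty": -0.15,"tz": 0,"grip": -1}

```text
t: 1.1
eef_pos: [0.4805, 0.1518, 0.231]
orientation: [-0.513, -3.099, -0.0]
ft_force: [1.1, 1.0, 0.8]
opening: 0.085
grasp_force: 0.0
```

Request:
step_arm:
  series:
    - {"ax": 0,"ay": 0,"az": 0,"tx": -0.02,"ty": -0.035,"tz": 0,"grip": -1}
    - {"ax": 0,"ay": 0,"az": 0,"tx": -0.04,"ty": -0.07,"tz": 0,"grip": -1}
    - {"ax": 0,"ay": 0,"az": 0,"tx": -0.06,"ty": -0.105,"tz": 0,"grip": -1}
    - {"ax": 0,"ay": 0,"az": 0,"tx": -0.08,"ty": -0.14,"tz": 0,"grip": -1}
    - {"ax": 0,"ay": 0,"az": 0,"tx": -0.1,"ty": -0.175,"tz": 0,"grip": -1}

```text
t: 1.6
eef_pos: [0.5181, -0.0458, 0.2309]
orientation: [-0.513, -3.099, -0.0]
ft_force: [0.9, 0.5, -0.8]
opening: 0.0853
grasp_force: 0.0
```

Request:
step_arm:
  series:
    - {"ax": 0,"ay": 0,"az": -0.03,"tx": -0.008,"ty": -0.037,"tz": 0,"grip": -1}
    - {"ax": 0,"ay": 0,"az": -0.03,"tx": -0.016,"ty": -0.074,"tz": 0,"grip": -1}
    - {"ax": 0,"ay": 0,"az": -0.03,"tx": -0.024,"ty": -0.111,"tz": 0,"grip": -1}
    - {"ax": 0,"ay": 0,"az": -0.03,"tx": -0.032,"ty": -0.148,"tz": 0,"grip": -1}
    - {"ax": 0,"ay": 0,"az": -0.03,"tx": -0.04,"ty": -0.185,"tz": 0,"grip": -1}

```text
t: 2.1
eef_pos: [0.496, -0.2335, 0.2308]
orientation: [-0.466, -3.106, -0.001]
ft_force: [0.5, 1.0, -0.7]
opening: 0.0855
grasp_force: 0.0
```

```bash
python3 - <<'E'
from bench import bot
import cv2,pickle
o=bot.get_obs();f=bot.grab_frame("wrist");f["obs"]=o
pickle.dump(f,open("w1.pkl","wb"));cv2.imwrite("pics/w1.png",f["img"])
print(o["eef_pos"],o["orientation"],f["mount"],f["k1"])
E
```

```text
[ 0.49598914 -0.23354874  0.23083689] [-4.65996147e-01 -3.10606305e+00 -8.87574786e-04] [[ 5.41109758e-05 -9.63596116e-01 -2.67362155e-01  6.80695449e-02]
 [ 9.99999996e-01  7.07182920e-05 -5.24864707e-05 -5.15757738e-04]
 [ 6.94831542e-05 -2.67362152e-01  9.63596116e-01 -1.43890356e-01]
 [ 0.00000000e+00  0.00000000e+00  0.00000000e+00  1.00000000e+00]] -0.0240652045682601
```

View pics/w1.png

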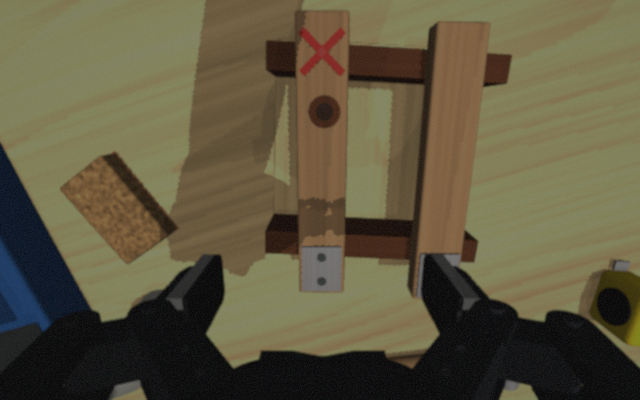

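The wrist view shows the knotty rail under the gripper. Its plain end is at (296..349,11) and its plate end at (300..343,292). The clear rail's plain end is at (435..489,23).

```bash
python3 - <<'E'
import pickle;from h import *
np.set_printoptions(precision=4,suppress=True)
f=pickle.load(open("w1.pkl","rb"));o=f["obs"];Rt=R.from_rotvec(o["orientation"]).as_matrix();M=f["mount"]
P=(Rt@M[:3,:3],Rt@M[:3,3]+o["eef_pos"])
a=plane(f,[(296,11),(349,12)],.094,P).mean(0);b=plane(f,[(300,292),(343,292)],.097,P).mean(0)
u=(b-a)[:2];L=np.linalg.norm(u);u/=L;bal=a[:2]+.144*u
print(a,b,L,np.arctan2(u[1],u[0]),bal)
print(Rt, "shift",Rt.T@(np.r_[bal,.062]-o["eef_pos"]))
print("clear plain",plane(f,[(435,23),(489,23)],.094,P).mean(0))
print("clear edges at y=230",plane(f,[(417,230),(466,230)],.094,P).mean(0))
E
```

```text
[ 0.361  -0.1925  0.094 ] [ 0.5873 -0.2629  0.097 ] 0.23700201917265457 -0.3016880637537789 [ 0.4985 -0.2353]
[[-0.956   0.2935 -0.0007]
 [ 0.2935  0.956   0.0007]
 [ 0.0008  0.0004 -1.    ]] shift [-0.003  -0.001   0.1688]
clear plain [ 0.3996 -0.092   0.094 ]
clear edges at y=230 [ 0.561  -0.1419  0.094 ]
```

Request:
step_arm:
  series:
    - {"ax": 0,"ay": 0,"az": 0,"tx": -0.003,"ty": -0.001,"tz": 0.045,"grip": -1}
    - {"ax": 0,"ay": 0,"az": 0,"tx": -0.003,"ty": -0.001,"tz": 0.085,"grip": -1}
    - {"ax": 0,"ay": 0,"az": 0,"tx": -0.003,"ty": -0.001,"tz": 0.125,"grip": -1}
    - {"ax": 0,"ay": 0,"az": 0,"tx": -0.003,"ty": -0.001,"tz": 0.152,"grip": -1}
    - {"ax": 0,"ay": 0,"az": 0,"tx": -0.003,"ty": -0.001,"tz": 0.169,"grip": -1}

```text
t: 2.65
eef_pos: [0.4971, -0.2326, 0.0591]
orientation: [-0.466, -3.102, -0.003]
ft_force: [0.2, 0.0, 0.2]
opening: 0.0852
grasp_force: 0.0
```

Request:
step_arm:
  series:
    - {"ax": 0,"ay": 0,"az": 0,"tx": 0,"ty": 0,"tz": 0,"grip": 1}
    - {"ax": 0,"ay": 0,"az": 0,"tx": 0,"ty": 0,"tz": 0,"grip": 1}
    - {"ax": 0,"ay": 0,"az": 0,"tx": 0,"ty": 0,"tz": 0,"grip": 1}
    - {"ax": 0,"ay": 0,"az": 0,"tx": 0,"ty": 0,"tz": 0,"grip": 1}
    - {"ax": 0,"ay": 0,"az": 0,"tx": 0,"ty": 0,"tz": 0,"grip": 1}

```text
t: 3.15
eef_pos: [0.5005, -0.2348, 0.0639]
orientation: [0.466, 3.104, -0.002]
ft_force: [-0.5, -0.2, 4.4]
opening: 0.0411
grasp_force: 62.1
```

Request:
step_arm:
  series:
    - {"ax": 0,"ay": 0,"az": 0,"tx": 0,"ty": 0,"tz": 0,"grip": 1}
    - {"ax": 0,"ay": 0,"az": 0,"tx": 0,"ty": 0,"tz": 0,"grip": 1}
    - {"ax": 0,"ay": 0,"az": 0,"tx": 0,"ty": 0,"tz": 0,"grip": 1}
    - {"ax": 0,"ay": 0,"az": 0,"tx": 0,"ty": 0,"tz": 0,"grip": 1}
    - {"ax": 0,"ay": 0,"az": 0,"tx": 0,"ty": 0,"tz": 0,"grip": 1}

```text
t: 3.65
eef_pos: [0.5005, -0.2348, 0.0639]
orientation: [0.466, 3.104, -0.002]
ft_force: [-0.8, 0.1, 6.0]
opening: 0.041
grasp_force: 62.1
```

Request:
step_arm:
  series:
    - {"ax": 0,"ay": 0,"az": 0,"tx": 0,"ty": 0,"tz": -0.02,"grip": 1}
    - {"ax": 0,"ay": 0,"az": 0,"tx": 0,"ty": 0,"tz": -0.05,"grip": 1}
    - {"ax": 0,"ay": 0,"az": 0,"tx": 0,"ty": 0,"tz": -0.085,"grip": 1}
    - {"ax": 0,"ay": 0,"az": 0,"tx": 0,"ty": 0,"tz": -0.12,"grip": 1}
    - {"ax": 0,"ay": 0,"az": 0,"tx": 0,"ty": 0,"tz": -0.15,"grip": 1}

```text
t: 4.15
eef_pos: [0.4991, -0.234, 0.2141]
orientation: [0.466, 3.106, -0.0]
ft_force: [-0.2, 0.6, -1.0]
opening: 0.0414
grasp_force: 61.3
```

```bash
python3 - <<'E'
from bench import bot
import cv2,pickle
o=bot.get_obs();f=bot.grab_frame("wrist");f["obs"]=o
pickle.dump(f,open("w2.pkl","wb"));cv2.imwrite("pics/w2.png",f["img"])
print(o["eef_pos"],o["orientation"],o["ft_force"],o["wrist_torque"],o["grasp_force"])
E
```

```text
[ 0.4991374  -0.2339562   0.21407263] [ 4.65964710e-01  3.10626337e+00 -1.03987646e-04] [-0.19720718  0.5860637  -1.00835848] [ 0.0349345  -0.07394539 -0.01810403] 61.31351351737976
```

View pics/w2.png

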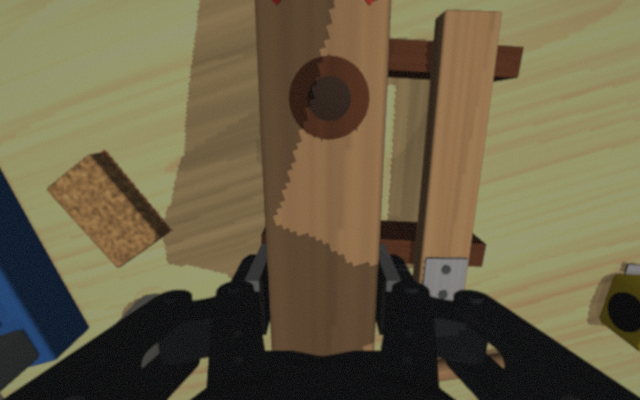

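The knotty rail is held and level, and the clear rail is still in place, with its plain end at (440..500,11). Now I'll carry the knotty rail to the crate.

Request:
step_arm:
  series:
    - {"ax": 0,"ay": 0,"az": 0,"tx": 0.007,"ty": 0.03,"tz": 0,"grip": 1}
    - {"ax": 0,"ay": 0,"az": 0,"tx": 0.017,"ty": 0.075,"tz": 0,"grip": 1}
    - {"ax": 0,"ay": 0,"az": 0,"tx": 0.027,"ty": 0.12,"tz": 0,"grip": 1}
    - {"ax": 0,"ay": 0,"az": 0,"tx": 0.037,"ty": 0.165,"tz": 0,"grip": 1}
    - {"ax": 0,"ay": 0,"az": 0,"tx": 0.048,"ty": 0.21,"tz": 0,"grip": 1}

```text
t: 4.7
eef_pos: [0.5146, -0.0175, 0.212]
orientation: [-0.467, -3.107, -0.0]
ft_force: [0.5, 0.0, -1.1]
opening: 0.0414
grasp_force: 61.4
```

Request:
step_arm:
  series:
    - {"ax": 0,"ay": 0,"az": 0,"tx": 0.01,"ty": 0.045,"tz": 0,"grip": 1}
    - {"ax": 0,"ay": 0,"az": 0,"tx": 0.02,"ty": 0.09,"tz": 0,"grip": 1}
    - {"ax": 0,"ay": 0,"az": 0,"tx": 0.03,"ty": 0.135,"tz": 0,"grip": 1}
    - {"ax": 0,"ay": 0,"az": 0,"tx": 0.04,"ty": 0.18,"tz": 0,"grip": 1}
    - {"ax": 0,"ay": 0,"az": 0,"tx": 0.05,"ty": 0.22,"tz": 0,"grip": 1}

```text
t: 5.2
eef_pos: [0.5313, 0.208, 0.212]
orientation: [-0.465, -3.107, -0.0]
ft_force: [0.9, -0.2, -1.7]
opening: 0.0409
grasp_force: 61.4
```

Request:
step_arm:
  series:
    - {"ax": 0,"ay": 0,"az": -0.05,"tx": 0.006,"ty": 0.015,"tz": 0,"grip": 1}
    - {"ax": 0,"ay": 0,"az": -0.11,"tx": 0.006,"ty": 0.023,"tz": 0,"grip": 1}
    - {"ax": 0,"ay": 0,"az": -0.17,"tx": 0.006,"ty": 0.023,"tz": 0,"grip": 1}
    - {"ax": 0,"ay": 0,"az": -0.222,"tx": 0.006,"ty": 0.023,"tz": 0,"grip": 1}
    - {"ax": 0,"ay": 0,"az": -0.222,"tx": 0.006,"ty": 0.023,"tz": 0,"grip": 1}

```text
t: 5.7
eef_pos: [0.5324, 0.229, 0.2119]
orientation: [-0.118, -3.139, 0.001]
ft_force: [0.1, -0.8, -1.9]
opening: 0.0412
grasp_force: 61.5
```

```bash
python3 - <<'E'
from bench import bot
import cv2
f=bot.grab_frame("top")
cv2.imwrite("pics/t2.png",cv2.resize(f["img"][120:280,180:340],None,fx=3,fy=3));o=bot.get_obs();print(o["eef_pos"],o["orientation"])
E
```

```text
[0.53247344 0.22895473 0.21200654] [-1.20560018e-01 -3.13862053e+00  6.64542138e-04]
```

View pics/t2.png

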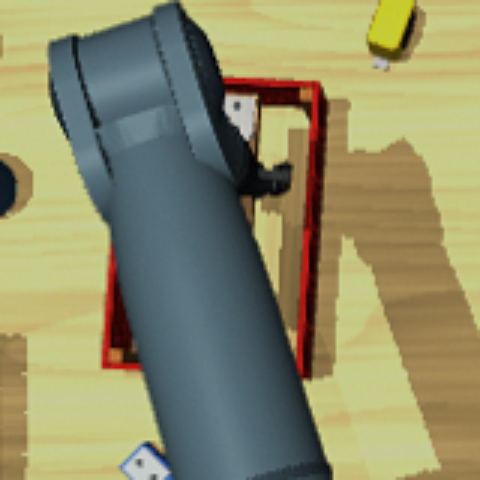

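The plate end at crop (240,105) is well inside the rim. I'll lower the rail and open the fingers part way.

Request:
step_arm:
  series:
    - {"ax": 0,"ay": 0,"az": 0,"tx": 0,"ty": 0,"tz": 0.03,"grip": 1}
    - {"ax": 0,"ay": 0,"az": 0,"tx": 0,"ty": 0,"tz": 0.07,"grip": 1}
    - {"ax": 0,"ay": 0,"az": 0,"tx": 0,"ty": 0,"tz": 0.11,"grip": 1}
    - {"ax": 0,"ay": 0,"az": 0,"tx": 0,"ty": 0,"tz": 0.145,"grip": 1}
    - {"ax": 0,"ay": 0,"az": 0,"tx": 0,"ty": 0,"tz": 0.165,"grip": 1}

```text
t: 6.25
eef_pos: [0.5304, 0.2283, 0.044]
orientation: [-0.121, -3.135, 0.003]
ft_force: [-0.3, 0.4, -2.2]
opening: 0.0409
grasp_force: 61.5
```

Request:
step_arm:
  series:
    - {"ax": 0,"ay": 0,"az": 0,"tx": 0,"ty": 0,"tz": 0.01,"grip": 1}
    - {"ax": 0,"ay": 0,"az": 0,"tx": 0,"ty": 0,"tz": 0.01,"grip": 1}
    - {"ax": 0,"ay": 0,"az": 0,"tx": 0,"ty": 0,"tz": 0.01,"grip": -0.4}
    - {"ax": 0,"ay": 0,"az": 0,"tx": 0,"ty": 0,"tz": 0.01,"grip": -0.4}
    - {"ax": 0,"ay": 0,"az": 0,"tx": 0,"ty": 0,"tz": 0.01,"grip": -0.4}

```text
t: 6.75
eef_pos: [0.5344, 0.2331, 0.0393]
orientation: [0.117, 3.136, 0.012]
ft_force: [-0.5, 11.4, 0.3]
opening: 0.0596
grasp_force: 0.0
```

Request:
step_arm:
  series:
    - {"ax": 0,"ay": 0,"az": 0,"tx": 0,"ty": 0,"tz": 0,"grip": -0.4}
    - {"ax": 0,"ay": 0,"az": 0,"tx": 0,"ty": 0,"tz": -0.03,"grip": -0.4}
    - {"ax": 0,"ay": 0,"az": 0,"tx": 0,"ty": 0,"tz": -0.07,"grip": -0.4}
    - {"ax": 0,"ay": 0,"az": 0,"tx": 0,"ty": 0,"tz": -0.12,"grip": -0.4}
    - {"ax": 0,"ay": 0,"az": 0,"tx": 0,"ty": 0,"tz": -0.175,"grip": -0.4}

```text
t: 7.25
eef_pos: [0.5327, 0.2289, 0.2101]
orientation: [0.12, 3.138, -0.001]
ft_force: [1.0, 0.6, -0.4]
opening: 0.06
grasp_force: 0.0
```

Request:
step_arm:
  series:
    - {"ax": 0,"ay": 0,"az": 0,"tx": -0.003,"ty": -0.035,"tz": -0.01,"grip": -0.4}
    - {"ax": 0,"ay": 0,"az": 0,"tx": -0.007,"ty": -0.08,"tz": -0.01,"grip": -1}
    - {"ax": 0,"ay": 0,"az": 0,"tx": -0.011,"ty": -0.125,"tz": -0.01,"grip": -1}
    - {"ax": 0,"ay": 0,"az": 0,"tx": -0.015,"ty": -0.17,"tz": -0.01,"grip": -1}
    - {"ax": 0,"ay": 0,"az": 0,"tx": -0.019,"ty": -0.215,"tz": -0.01,"grip": -1}

```text
t: 7.75
eef_pos: [0.5356, 0.0114, 0.2188]
orientation: [0.12, 3.137, -0.001]
ft_force: [1.1, 0.4, -1.1]
opening: 0.0856
grasp_force: 0.0
```

Request:
step_arm:
  series:
    - {"ax": 0,"ay": 0,"az": 0.04,"tx": -0.004,"ty": -0.045,"tz": 0,"grip": -1}
    - {"ax": 0,"ay": 0,"az": 0.1,"tx": -0.008,"ty": -0.09,"tz": 0,"grip": -1}
    - {"ax": 0,"ay": 0,"az": 0.16,"tx": -0.011,"ty": -0.125,"tz": 0,"grip": -1}
    - {"ax": 0,"ay": 0,"az": 0.222,"tx": -0.013,"ty": -0.147,"tz": 0,"grip": -1}
    - {"ax": 0,"ay": 0,"az": 0.222,"tx": -0.013,"ty": -0.147,"tz": 0,"grip": -1}

```text
t: 8.25
eef_pos: [0.5374, -0.1375, 0.2184]
orientation: [0.474, 3.103, -0.003]
ft_force: [0.3, 1.0, -0.7]
opening: 0.0857
grasp_force: 0.0
```

```bash
python3 - <<'E'
from bench import bot
import cv2,pickle,numpy as np
o=bot.get_obs();f=bot.grab_frame("wrist");f["obs"]=o;t=bot.grab_frame("top")
pickle.dump((f,t),open("w3.pkl","wb"))
c=cv2.resize(t["img"][135:255,205:305],None,fx=3.3333,fy=3.3333,interpolation=cv2.INTER_CUBIC)[:400]
w=f["img"][:,180:600]
cv2.imwrite("pics/w3.png",np.hstack([w,c]));print(c.shape,o["eef_pos"],o["orientation"])
E
```

```text
(400, 333, 3) [ 0.53742998 -0.13749318  0.21840248] [ 4.74460785e-01  3.10341975e+00 -2.85528819e-03]
```

View pics/w3.png

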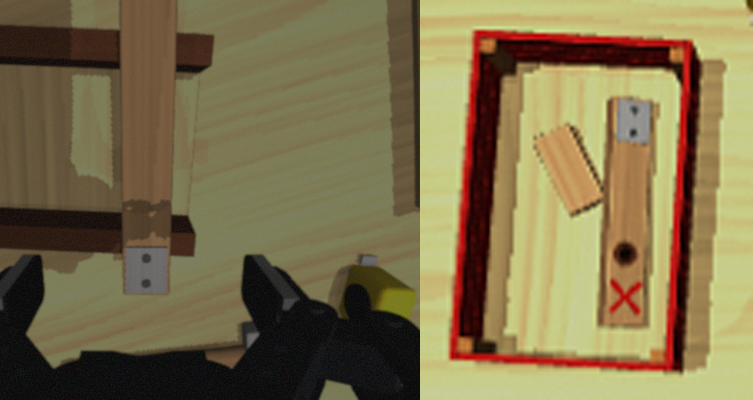

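The knotty rail lies flat inside the crate, at crop (605..650, 98..325). The clear rail's plate end is at wrist pixels (305..348,294), and its edges at row 100 are at (301,353).

```bash
python3 - <<'E'
import pickle;from h import *
np.set_printoptions(precision=4,suppress=True)
f,t=pickle.load(open("w3.pkl","rb"));o=f["obs"];Rt=R.from_rotvec(o["orientation"]).as_matrix();M=f["mount"]
P=(Rt@M[:3,:3],Rt@M[:3,3]+o["eef_pos"])
a=plane(f,[(301,50),(353,50)],.094,P).mean(0);b=plane(f,[(305,294),(348,294)],.097,P).mean(0)
u=(b-a)[:2];u/=np.linalg.norm(u);bal=b[:2]-.096*u
print(a,b,np.arctan2(u[1],u[0]),bal,np.arctan2(Rt[1,1],Rt[0,1]))
print("shift",Rt.T@(np.r_[bal,.062]-o["eef_pos"]))
E
```

```text
[ 0.432  -0.1016  0.094 ] [ 0.6253 -0.1619  0.097 ] -0.3020734669447065 [ 0.5336 -0.1333] 1.267377545511242
shift [0.0052 0.0031 0.1564]
```

Request:
step_arm:
  series:
    - {"ax": 0,"ay": 0,"az": 0,"tx": 0.003,"ty": 0.003,"tz": 0.03,"grip": -1}
    - {"ax": 0,"ay": 0,"az": 0,"tx": 0.003,"ty": 0.003,"tz": 0.07,"grip": -1}
    - {"ax": 0,"ay": 0,"az": 0,"tx": 0.003,"ty": 0.003,"tz": 0.11,"grip": -1}
    - {"ax": 0,"ay": 0,"az": 0,"tx": 0.003,"ty": 0.003,"tz": 0.14,"grip": -1}
    - {"ax": 0,"ay": 0,"az": 0,"tx": 0.003,"ty": 0.003,"tz": 0.155,"grip": -1}

```text
t: 8.85
eef_pos: [0.5332, -0.1278, 0.0597]
orientation: [-0.461, -3.103, -0.002]
ft_force: [-0.3, 0.3, -0.9]
opening: 0.0853
grasp_force: 0.0
```

Request:
step_arm:
  series:
    - {"ax": 0,"ay": 0,"az": 0,"tx": 0,"ty": 0,"tz": 0,"grip": -1}
    - {"ax": 0,"ay": 0,"az": 0,"tx": 0,"ty": 0,"tz": 0,"grip": 1}
    - {"ax": 0,"ay": 0,"az": 0,"tx": 0,"ty": 0,"tz": 0,"grip": 1}
    - {"ax": 0,"ay": 0,"az": 0,"tx": 0,"ty": 0,"tz": 0,"grip": 1}
    - {"ax": 0,"ay": 0,"az": 0,"tx": 0,"ty": 0,"tz": 0,"grip": 1}

```text
t: 9.35
eef_pos: [0.5368, -0.1307, 0.0641]
orientation: [0.465, 3.103, -0.001]
ft_force: [-1.2, 0.2, 6.2]
opening: 0.0411
grasp_force: 61.8
```

Request:
step_arm:
  series:
    - {"ax": 0,"ay": 0,"az": 0,"tx": 0,"ty": 0,"tz": 0,"grip": 1}
    - {"ax": 0,"ay": 0,"az": 0,"tx": 0,"ty": 0,"tz": 0,"grip": 1}
    - {"ax": 0,"ay": 0,"az": 0,"tx": 0,"ty": 0,"tz": -0.005,"grip": 1}
    - {"ax": 0,"ay": 0,"az": 0,"tx": 0,"ty": 0,"tz": -0.015,"grip": 1}
    - {"ax": 0,"ay": 0,"az": 0,"tx": 0,"ty": 0,"tz": -0.03,"grip": 1}

```text
t: 9.85
eef_pos: [0.5342, -0.1297, 0.0922]
orientation: [-0.466, -3.105, -0.001]
ft_force: [1.2, -0.7, -1.8]
opening: 0.0415
grasp_force: 61.0
```

Request:
step_arm:
  series:
    - {"ax": 0,"ay": 0,"az": 0,"tx": 0,"ty": 0,"tz": -0.02,"grip": 1}
    - {"ax": 0,"ay": 0,"az": 0,"tx": 0,"ty": 0,"tz": -0.045,"grip": 1}
    - {"ax": 0,"ay": 0,"az": 0,"tx": 0,"ty": 0,"tz": -0.07,"grip": 1}
    - {"ax": 0,"ay": 0,"az": 0,"tx": 0,"ty": 0,"tz": -0.085,"grip": 1}
    - {"ax": 0,"ay": 0,"az": 0,"tx": 0,"ty": 0,"tz": -0.09,"grip": 1}

```text
t: 10.35
eef_pos: [0.5363, -0.1305, 0.1848]
orientation: [0.466, 3.103, -0.001]
ft_force: [0.7, -0.0, -1.2]
opening: 0.041
grasp_force: 61.0
```

Request:
step_arm:
  series:
    - {"ax": 0,"ay": 0,"az": 0,"tx": 0,"ty": 0,"tz": 0,"grip": 1}
    - {"ax": 0,"ay": 0,"az": 0,"tx": 0,"ty": 0,"tz": 0,"grip": 1}
    - {"ax": 0,"ay": 0,"az": 0,"tx": 0,"ty": 0,"tz": 0,"grip": 1}
    - {"ax": 0,"ay": 0,"az": 0,"tx": 0,"ty": 0,"tz": 0,"grip": 1}
    - {"ax": 0,"ay": 0,"az": 0,"tx": 0,"ty": 0,"tz": 0,"grip": 1}

```text
t: 10.85
eef_pos: [0.5348, -0.13, 0.1816]
orientation: [-0.466, -3.106, -0.001]
ft_force: [0.3, -0.8, -1.3]
opening: 0.041
grasp_force: 61.0
```

```bash
python3 - <<'E'
from bench import bot
import cv2,pickle,numpy as np
o=bot.get_obs();f=bot.grab_frame("wrist");s=bot.grab_frame("scene")
c=cv2.resize(s["img"][120:270,200:350],None,fx=2.6667,fy=2.6667)[:400]
cv2.imwrite("pics/w4.png",np.hstack([f["img"][:,150:550],c]));print(o["eef_pos"],o["orientation"],o["ft_force"],o["wrist_torque"],o["grasp_force"],o["qd"])
E
```

```text
[ 0.5348041  -0.12996052  0.18159113] [-4.65830837e-01 -3.10551564e+00 -5.70913042e-04] [ 0.29591949 -0.82145167 -1.28349319] [ 0.02273945 -0.03678909 -0.0102246 ] 60.953181982040405 [ 0.00024031 -0.00341037  0.0053187   0.00118342 -0.00014807 -0.00099693]
```

View pics/w4.png

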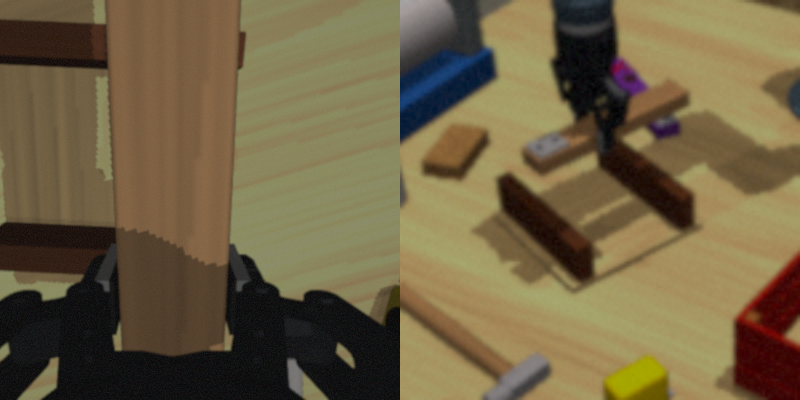

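The clear rail is level in the fingers at crop (525..690, 85..170), about 0.19 m up and clear of the stand. Nothing else has moved, so I'm handing in.

```bash
python3 -c "
from bench import bot
print(bot.hand_in())"
```

```text
the job is handed in; nothing more can be done
None
```

The job is handed in (no verdict was returned): the knotty rail lies flat in the reject crate, and the clear rail is held level and still, about 12 cm above where it lay.

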